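# Report the tube that lost its stopper

## Robot

A 6-joint arm with a two-finger parallel gripper is mounted at the origin on the work surface. World frame = base frame: x ahead of the robot, y to its left, z up, the work surface at z = 0. Lengths are in m, angles in degrees, forces in N, time in s.
With the tool pointing down it reaches from about 0.4 to 0.825 m from the base axis. Payload 7 kg.
Tool frame: the origin (TCP) lies midway between the tips of the shut fingers; the grasp point (between the pads) lies 19 mm behind it; z points along the fingers, y is the line along which they close (so a half turn about z gives the same grasp; the last joint's range is limited). The gripper opens to 88 mm and grips with 3 to 60 N. Pads are 19 mm wide; open, the fingers measure 130 mm over their backs; the gripper's body (78 mm by 193 mm) begins 47 mm behind the grasp point.
Start: joints at [82.97, 20.546, 0.682, 0, -70.136, -16.507], TCP at [0.27, 0.619, 0.227] pointing down, gripper open.
Joint ranges: [-176.03, 176.03], [-82.01, 121.73], [-58.28, 71.71], [-173.87, 95.51], [-174.79, -0.11], [-173.66, 173.66]. Speed limits (degrees/s): [136.94, 136.94, 172.46, 180, 180, 180].

## Interface

Orientations are given as [roll, pitch, yaw] about the fixed x, y, z axes, in that order (R = Rz(yaw) Ry(pitch) Rx(roll)).
In Python, from plant import r gives the robot as it stands. The module is installed in compiled form; this text tells all that it offers.
- The arm moves only by the tool play_rows, never from a script. Its argument "rows" is a list of rows, each an object with "slide": the shift along the tool's x, y, z as a fraction of full scale, a list of three; "delta_rot": the turn, a rotation vector about the tool's x, y, z as a fraction of full scale, a list of three; "fingers": the opening, from -1 (shut) to 1 (fully open). In form: [{"slide": [x, y, z], "delta_rot": [rx, ry, rz], "fingers": fingers}, ...]. A call has 1 to 8 rows; each row shifts and turns the commanded pose from where the row before left it, along the tool's axes as they then stand; what a row does not reach is not made up. Full scale, the value 1, is 0.15 m for a shift and 0.08 rad for a turn. A row lasts 1/8 s, in which the tool goes at most 62.5 mm and 10.7 degrees, less where a joint would pass 70% of its speed; a pose out of reach is approached as far as the arm can. A call with a number of a shift or a turn outside -1 to 1 is refused whole. A call with a gripper value outside its range is refused whole. The fingers move at their own pace and stop on an object; "squeeze" is the grip in N (left out, the last holds). Time passes only in rows, so rows that do not move let the fingers close. It gives the time, the measured TCP pose, the force, the opening and the grip force at its end, in the units of the state.
- r.get_state(): the state, without advancing time (a new reading comes with each control period).
- r.capture(name): name is "scene" or "top"; returns a dict with "image" (384x512x3 uint8, blue, green, red), "fx", "fy", "cx", "cy" (pixels), "R" (3x3) and "t" (3): a world point X has camera coordinates R X + t. Camera axes: x right, y down, z forward; pixel columns grow to the right and rows downward; lengths in m; the calibration is good to about 2 mm. A picture is of the moment at which its call begins. There is no depth.
- r.close_job(): hands the job in; it is judged then, once.
The state is a dict: "time_s": time; "joints": joint angles; "qd": joint speeds; "joint_torque": joint torques, N m; "tcp_pos": TCP position; "eef_rot": TCP orientation; "contact_force": force on the tool from outside, world axes, zero at the start; "moment": the same for the moment, N m; "gripper_width": finger opening in m; "gripper_force": force on a finger pad.
Only numpy, scipy, OpenCV 4.12 (cv2) and the standard library are available. Lean on these libraries where they do the work, as an engineer would, in place of code of your own. Each camera call takes 0.05 s, during which the arm holds its last target. There are 200 camera calls.

## Task

One culture tube in the rack has lost its stopper, so show it to the colleague on the camera: point straight down at the mouth of the open tube with the fingertips two or three centimetres above it for two seconds, then point in the same way at the stopper lying on the bench for two seconds, then press the large button of the call unit right down and let it come up again. Both may be contaminated: do not touch or move the tubes, the rack, the stopper or any of the loose things around them, and do not press the small button. Do not bring the fingertips close over a stoppered tube even in passing, but travel well above the rack.

Things in the scene. Friction and masses are not known exactly. Their poses are not given: they have to be found in the camera images.
- open_tube: glass test tube without a stopper, 18 mm across and 150 mm tall, open at the top; it stands upright in any one of the rack's holes. Origin: centre of its underside, 8 mm above the bench; z points up the tube, its mouth is at 150 mm.
- rack: teal tube rack, fixed, 123 x 219 x 90 mm high, with 2 rows (along its y) of 4 square holes on a 48 mm grid, 24 and 72 mm from the middle; six hold tubes. Origin: centre of its underside.
- stopper: the missing stopper: one off-white foam plug lying on its side on the bench to one side of the rack, 40 mm long with a 26 mm wide domed head, 25 mm high as it lies. Origin: on the bench under its middle; z up, the domed head points along its own +x.
- call_unit: flat white call unit, fixed on the bench to the other side of the rack from the stopper, 130 x 85 x 30 mm high, with one large and one small round white push button on top along its x. Origin: centre of its underside.
- call_button_top (a point): centre of the top face of the large push button (38 mm across) when released; it is pressed straight down.
- call_button (a joint): travel of the large button in m: 0 released, 0.006 fully down; a spring, fully down takes about 5 N, and it springs back.
- small_button_top (a point): centre of the top face of the small push button (18 mm across), 66 mm from the large one; not to be pressed.
- small_button (a joint): travel of the small button in m: 0 released, 0.005 fully down.
- tube1: glass test tube 18 mm across closed with an off-white foam stopper whose domed head (26 mm wide) tops out 170 mm above the tube's underside; stands in the rack. Origin: centre of its underside, 8 mm above the bench; z up.
- tube2: glass test tube 18 mm across closed with an off-white foam stopper whose domed head (26 mm wide) tops out 170 mm above the tube's underside; stands in the rack. Origin: centre of its underside, 8 mm above the bench; z up.
- tube3: glass test tube 18 mm across closed with an off-white foam stopper whose domed head (26 mm wide) tops out 170 mm above the tube's underside; stands in the rack. Origin: centre of its underside, 8 mm above the bench; z up.
- tube4: glass test tube 18 mm across closed with an off-white foam stopper whose domed head (26 mm wide) tops out 170 mm above the tube's underside; stands in the rack. Origin: centre of its underside, 8 mm above the bench; z up.
- tube5: glass test tube 18 mm across closed with an off-white foam stopper whose domed head (26 mm wide) tops out 170 mm above the tube's underside; stands in the rack. Origin: centre of its underside, 8 mm above the bench; z up.
- dish_a: bystander, leave alone: covered culture dish, 90 mm across, 15 mm high. Origin: on the bench beneath it.
- dish_b: bystander, leave alone: covered culture dish, 90 mm across, 15 mm high. Origin: on the bench beneath it.
- vial: bystander, leave alone: small capped vial, 26 mm across, 55 mm tall. Origin: on the bench beneath it.
- pen: bystander, leave alone: marker pen lying on the bench along its x, 130 mm long, 13 mm thick. Origin: on the bench beneath it.
- wash_bottle: bystander, leave alone: white bottle with a cap, 64 mm across, 150 mm tall. Origin: on the bench beneath it.
- jar: bystander, leave alone: amber jar with a steel lid, 64 mm across, 85 mm tall. Origin: on the bench beneath it.
- loop: bystander, leave alone: inoculating loop lying along its x, 175 mm long, 9 mm thick. Origin: on the bench beneath it.
Not all that is in view belongs to the job. What is shaped like the tube3 but blue is not meant.

How it is judged (in metres and radians):
On the way, in this order (a step that is already met when the one before it is completed fails the run):
1. the fingertips dwell just above the mouth of the open tube (horizontal distance between the grasp point and open_tube below 0.02 m and z of the grasp point in the frame of open_tube between 0.172 and 0.224 m), for 1.5 s.
2. the fingertips dwell just above the stopper lying on the bench (horizontal distance between the grasp point and stopper below 0.02 m and z of the grasp point in the frame of stopper between 0.047 and 0.099 m), for 1.5 s.
3. the large call button is pressed right down by the fingers (value of joint call_button above 0.005 m and contact force between the fingers and call_button above 1 N), for 0.05 s.
At the end, for the whole second after the job is handed in: After both pointings (fingertips 3 to 55 mm above, within 20 mm sideways, 1.5 s each) and the press (5 mm or more): both buttons up (within 1.5 mm), tubes upright and at rest, tubes and stopper within 6 mm and bystanders within 10 mm of their start (value of joint each of call_button, small_button below 0.0015 m and not (distance of any of open_tube, tube1, tube2, tube3, tube4, tube5, stopper from where it was at the start of the episode above 0.006 m) and not (distance of any of dish_a, dish_b, vial, pen, wash_bottle, jar, loop from where it was at the start of the episode above 0.01 m) and angle between each of open_tube, tube1, tube2, tube3, tube4, tube5's own z axis and vertical below 0.12 rad and linear speed of each of open_tube, tube1, tube2, tube3, tube4, tube5, stopper, dish_a, dish_b, vial, pen, wash_bottle, jar, loop below 0.02 m/s); the robot touches nothing.
It fails at once if a tube, the rack or the stopper is touched (contact force between any of the fingers, the arm and open_tube above 0.3 N or contact force between any of the fingers, the arm and tube1 above 0.3 N or contact force between any of the fingers, the arm and tube2 above 0.3 N or contact force between any of the fingers, the arm and tube3 above 0.3 N or contact force between any of the fingers, the arm and tube4 above 0.3 N or contact force between any of the fingers, the arm and tube5 above 0.3 N or contact force between any of the fingers, the arm and rack above 0.3 N or contact force between any of the fingers, the arm and stopper above 0.3 N).
It fails at once if a tube or the stopper is moved or lifted (distance of any of open_tube, tube1, tube2, tube3, tube4, tube5, stopper from where it was at the start of the episode above 0.008 m).
It fails at once if a bystander is touched or moved ((contact force between any of the fingers, the arm and dish_a above 0.3 N or contact force between any of the fingers, the arm and dish_b above 0.3 N or contact force between any of the fingers, the arm and vial above 0.3 N or contact force between any of the fingers, the arm and pen above 0.3 N or contact force between any of the fingers, the arm and wash_bottle above 0.3 N or contact force between any of the fingers, the arm and jar above 0.3 N or contact force between any of the fingers, the arm and loop above 0.3 N) or distance of any of dish_a, dish_b, vial, pen, wash_bottle, jar, loop from where it was at the start of the episode above 0.012 m).
It fails at once if the fingertips come within 35 mm above a stoppered tube ((horizontal distance between the grasp point and tube1 below 0.015 m and z of the grasp point in the frame of tube1 between 0.169 and 0.224 m) or (horizontal distance between the grasp point and tube2 below 0.015 m and z of the grasp point in the frame of tube2 between 0.169 and 0.224 m) or (horizontal distance between the grasp point and tube3 below 0.015 m and z of the grasp point in the frame of tube3 between 0.169 and 0.224 m) or (horizontal distance between the grasp point and tube4 below 0.015 m and z of the grasp point in the frame of tube4 between 0.169 and 0.224 m) or (horizontal distance between the grasp point and tube5 below 0.015 m and z of the grasp point in the frame of tube5 between 0.169 and 0.224 m)).
It fails at once if the small button is pressed (value of joint small_button above 0.002 m).
It also fails if it takes over 69 s, if anything falls off the work surface, if the arm or the gripper's body presses on something with over 40 N, if the wrist force passes 120 N, or if a joint passes its speed limit or range.

## Working session

There is one attempt and no reset: what is moved stays moved. The work goes in short steps, Python scripts to look and compute and a tool call to move; the robot and the scene stay as the last step left them, time stands still between calls to the robot, and variables do not carry over. Pictures are saved under pics/ and viewed, at most 10 in all, crops included, and the job is handed in when it is done.

Besides the shell and the picture viewer there is one more tool, called after ">>>" as a command line: name --argument value ..., lists and objects as JSON in quotes. play_rows: Moves the arm, as the interface text tells. Shift numbers are shares of 0.15 m and turn numbers shares of 0.08 rad, none past 1 either way. Its arguments: {"type":"object","properties":{"rows":{"type":"array"},"squeeze":{"type":"number"}},"required":["rows"]}

```bash
mkdir -p pics; python3 - <<'E'
from plant import r
import cv2,numpy as np,pickle
d={}
for n in("scene","top"):
    c=r.capture(n);d[n]=c;cv2.imwrite(f"pics/{n}0.png",cv2.resize(c["image"],(800,600),interpolation=cv2.INTER_CUBIC))
    print(n,c["fx"],c["cx"],c["cy"],np.round(-c["R"].T@c["t"],3),np.round(c["R"],2).tolist())
pickle.dump(d,open("c0.pkl","wb"))
s=r.get_state();print(s["tcp_pos"],s["eef_rot"],s["time_s"],s["gripper_width"])
E
```

```text
scene 412.2010420341643 259.01232098193844 199.1830631185383 [ 1.497 -0.029  0.892] [[0.05, 1.0, -0.02], [0.64, -0.04, -0.76], [-0.76, 0.03, -0.65]]
top 347.37201008976325 252.97716401611677 197.58527600223502 [0.44  0.012 1.19 ] [[-0.0, -1.0, -0.02], [-1.0, 0.01, -0.07], [0.07, 0.02, -1.0]]
[0.26937862 0.61841788 0.22568559] [ 1.79910599e+02 -7.00927738e-03 -2.35420878e+01] 0.1 0.08751395351297626
```

View pics/scene0.png

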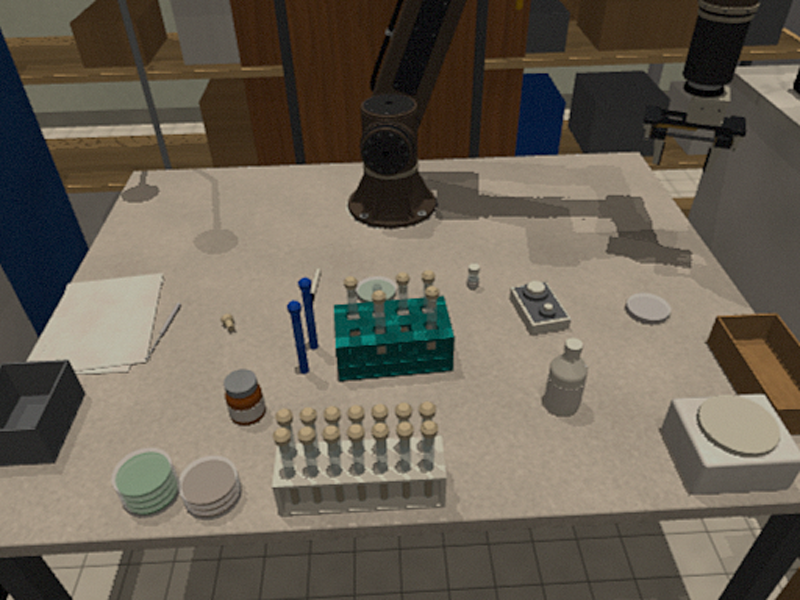

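View pics/top0.png

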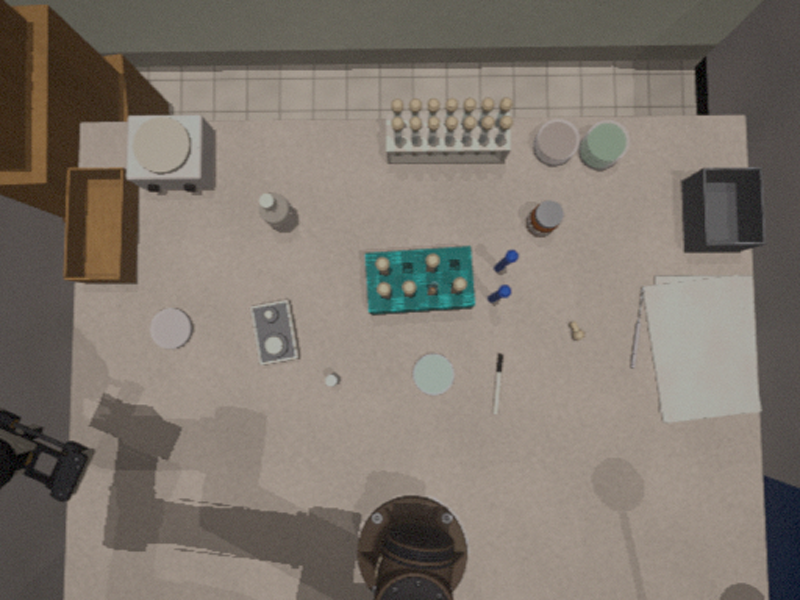

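The scene shows the rack with five stoppered heads in the top view at about (383,264), (432,261), (385,290), (409,289) and (459,285). The stopper is at (577,331), and the call unit is at (275,333) with its large button at (275,345). The open tube is probably near (433,290), so I'll zoom in there.

```bash
cat > h.py <<'E'
import numpy as np,cv2,pickle
D=pickle.load(open("c0.pkl","rb"))
def ray(n,u,v):
    c=D[n];R=np.array(c["R"]);o=-R.T@c["t"];d=R.T@[(u-c["cx"])/c["fx"],(v-c["cy"])/c["fy"],1];return o,d
def on(n,u,v,z):
    o,d=ray(n,u,v);return o+d*(z-o[2])/d[2]
def proj(n,X):
    c=D[n];p=np.array(c["R"])@X+c["t"];return c["fx"]*p[0]/p[2]+c["cx"],c["fy"]*p[1]/p[2]+c["cy"]
E
python3 - <<'E'
from h import *
t=D["top"]["image"];s=D["scene"]["image"]
a=cv2.resize(t[145:215,225:315],(700,544),interpolation=cv2.INTER_CUBIC)
b=cv2.resize(s[165:250,200:300],(700,595),interpolation=cv2.INTER_CUBIC)
cv2.imwrite("pics/a.png",a);cv2.imwrite("pics/b.png",b)
hsv=cv2.cvtColor(t,cv2.COLOR_BGR2HSV)
print("hsv stopper",hsv[208:216,366:374].reshape(-1,3)[::5].tolist())
m=cv2.inRange(hsv,(80,120,40),(100,255,255))
cs=max(cv2.findContours(m,0,2)[0],key=cv2.contourArea)
box=cv2.minAreaRect(cs);print("rack",box,[on("top",*p,.09).round(3).tolist() for p in cv2.boxPoints(box)])
# light things: stopper heads, buttons
for n,x0,y0,x1,y1,lo,hi in(("heads",225,145,315,215,(10,40,130),(25,255,255)),("stopper",355,198,385,225,(12,55,100),(30,255,255)),("unit",155,185,195,238,(0,0,165),(180,60,255))):
    mm=cv2.inRange(hsv[y0:y1,x0:x1],lo,hi)
    N,L,st,ce=cv2.connectedComponentsWithStats(mm)
    for i in range(1,N):
        if st[i,4]>5: print(n,st[i].tolist(),(ce[i]+[x0,y0]).round(1).tolist())
E
```

```text
hsv stopper [[17, 68, 150], [15, 36, 158], [19, 62, 172], [16, 34, 158], [18, 59, 152], [17, 68, 142], [17, 50, 147], [19, 60, 140], [12, 58, 101], [17, 60, 170], [18, 66, 144], [17, 61, 155], [18, 56, 167]]
rack ((268.427001953125, 178.90487670898438), (38.44798278808594, 67.38375091552734), 86.18592071533203) [[0.627, 0.093, 0.09], [0.64, -0.122, 0.09], [0.517, -0.128, 0.09], [0.504, 0.085, 0.09]]
heads [6, 15, 4, 3, 6] [232.2, 160.7]
heads [48, 18, 8, 8, 43] [276.5, 166.1]
heads [16, 20, 7, 8, 43] [244.2, 168.3]
heads [66, 33, 7, 8, 42] [294.0, 181.3]
heads [33, 35, 8, 8, 48] [261.4, 183.4]
heads [17, 36, 7, 8, 42] [245.1, 184.5]
stopper [10, 8, 9, 12, 63] [368.7, 211.7]
unit [16, 8, 7, 2, 7] [174.0, 193.7]
unit [15, 14, 3, 4, 10] [171.2, 200.5]
unit [15, 31, 10, 10, 76] [174.7, 220.4]
unit [18, 45, 6, 2, 6] [175.5, 230.8]
unit [27, 48, 5, 4, 11] [183.5, 234.8]
```

View pics/a.png

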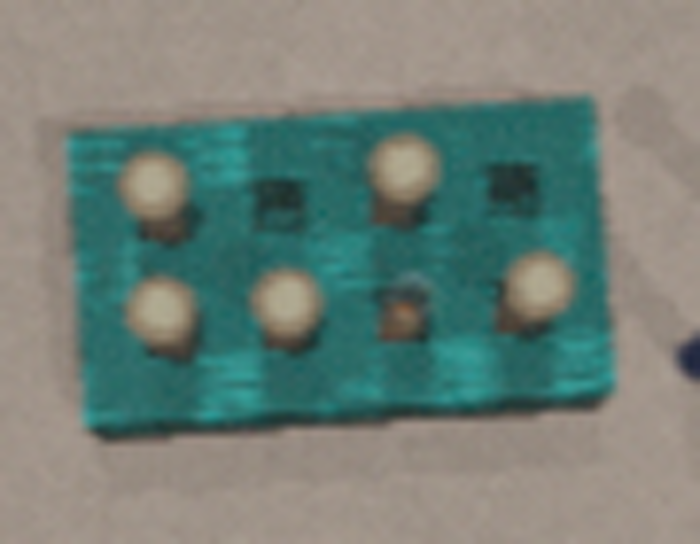

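View pics/b.png

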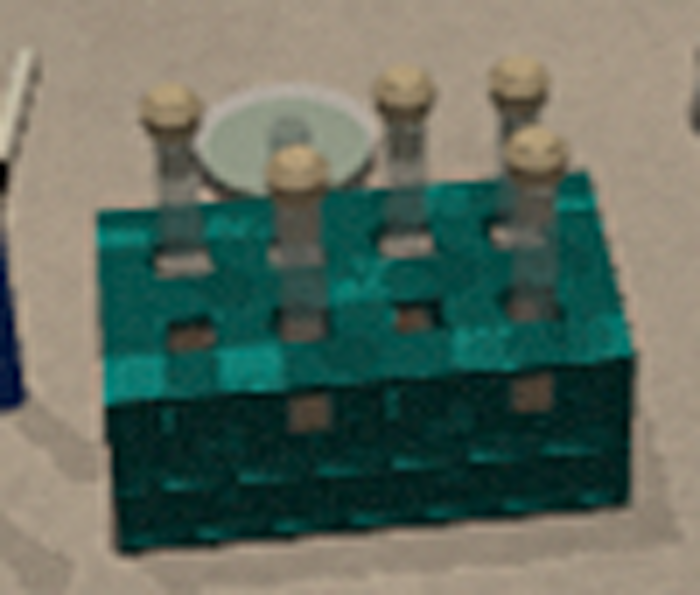

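The open tube is in the near row, third hole: its mouth ring is at crop (408,288), which is top pixel (277.4,182). The scene view agrees, with its rim at (290,128) in front of the dish.

```bash
python3 - <<'E'
from h import *
for n,u,v in(("t",276.5,166.1),("t",244.2,168.3),("t",294,181.3),("t",261.4,183.4),("t",245.1,184.5)): print("head",on("top",u,v,.165).round(3))
# a pixel: crop px (x+.5)/scale + off -.5
print("mouth",on("top",408/7.78+225-.5,288/7.77+145-.5,.158).round(3),"hole base",on("top",404/7.78+224.5,310/7.77+144.5,.09).round(3))
print("mouth scene",on("scene",290/7+199.5,128/7+164.5,.158).round(3))
p=[on("top",u,v,.09) for u,v in((225+280/7.78-.5,145+200/7.77-.5),(225+513/7.78-.5,145+188/7.77-.5))];print("empty holes",np.round(p,3))
print("rackcorners top",[on("top",x/7.78+224.5,y/7.77+144.5,.09).round(3).tolist() for x,y in((67,135),(593,97),(615,392),(88,418))])
print("stopper",on("top",368.7,211.7,.012).round(3));print("big",on("top",174.7,220.4,.037).round(3),"small",on("top",172,200.8,.036).round(3))
for a,(x,y,X,Y) in(("stopper",(355,198,385,225)),):
    cv2.imwrite("pics/c.png",np.hstack([cv2.resize(D["top"]["image"][y:Y,x:X],(390,351),interpolation=2),cv2.resize(D["scene"]["image"][190:220,130:160],(390,351),interpolation=2)]))
h=cv2.cvtColor(D["scene"]["image"],cv2.COLOR_BGR2HSV)
for n,x0,y0,x1,y1,lo,hi in(("stopper",135,192,158,217,(12,50,100),(30,255,255)),("unit",325,172,368,215,(0,0,140),(180,60,255))):
    N,L,st,ce=cv2.connectedComponentsWithStats(cv2.inRange(h[y0:y1,x0:x1],lo,hi))
    for i in range(1,N):
        if st[i,4]>5:
            q=ce[i]+[x0,y0];print(n,st[i].tolist(),q.round(1),on("scene",*q,.012).round(3),on("scene",*q,.037).round(3))
for n,u,v,z in(("vial",332,378,.055),("bottle",267,200,.15),("jar",548,213,.085),("blue1",511,257,.17),("blue2",504,291,.17),("dish",433,374,.015)): print(n,on("top",u*.64,v*.64,z).round(3))
E
```

```text
head [ 0.601 -0.04   0.165]
head [0.595 0.056 0.165]
head [ 0.555 -0.092  0.165]
head [0.55  0.005 0.165]
head [0.547 0.053 0.165]
mouth [ 0.556 -0.042  0.158] hole base [ 0.554 -0.043  0.09 ]
mouth scene [ 0.553 -0.044  0.158]
empty holes [[ 0.6    0.007  0.09 ]
 [ 0.604 -0.088  0.09 ]]
rackcorners top [[0.628, 0.094, 0.09], [0.642, -0.122, 0.09], [0.52, -0.129, 0.09], [0.511, 0.086, 0.09]]
stopper [ 0.468 -0.357  0.012]
big [0.442 0.293 0.037] small [0.507 0.303 0.036]
stopper [0, 0, 23, 25, 366] [146.2 204. ] [ 0.457 -0.36   0.012] [ 0.486 -0.351  0.037]
unit [0, 0, 43, 43, 1088] [346.8 189.3] [0.427 0.31  0.012] [0.457 0.3   0.037]
unit [23, 22, 6, 4, 17] [350.6 195.5] [0.46  0.315 0.012] [0.49  0.306 0.037]
vial [0.371 0.164 0.055]
bottle [0.723 0.28  0.15 ]
jar [ 0.709 -0.283  0.085]
blue1 [ 0.604 -0.189  0.17 ]
blue2 [ 0.54  -0.175  0.17 ]
dish [ 0.377 -0.048  0.015]
```

View pics/c.png

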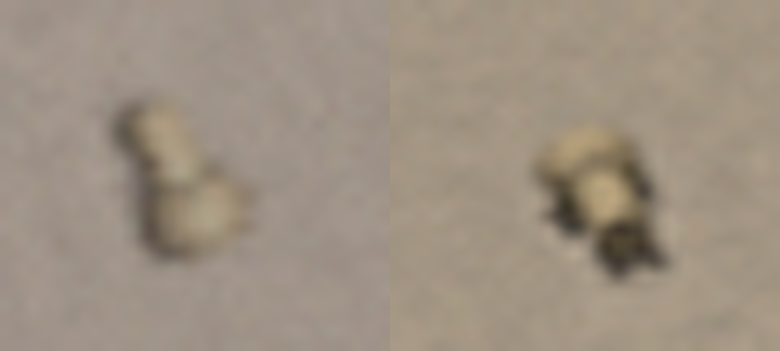

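The measurements agree: the open tube is at (0.553,-0.043), on the 48 mm grid, the stopper is at (0.469,-0.355), and the large button is at (0.442,0.293), 66 mm from the small one. Next I shut the fingers, rise, and square the yaw.

>>> play_rows --rows '[{"slide": [0,0,-0.11],"delta_rot": [0,0,-0.856],"fingers": -1},{"slide": [0,0,-0.11],"delta_rot": [0,0,-0.856],"fingers": -1},{"slide": [0,0,-0.11],"delta_rot": [0,0,-0.856],"fingers": -1},{"slide": [0,0,-0.11],"delta_rot": [0,0,-0.856],"fingers": -1},{"slide": [0,0,-0.11],"delta_rot": [0,0,-0.856],"fingers": -1},{"slide": [0,0,-0.11],"delta_rot": [0,0,-0.856],"fingers": -1},{"slide": [0,0,0],"delta_rot": [0,0,0],"fingers": -1},{"slide": [0,0,0],"delta_rot": [0,0,0],"fingers": -1}]'

```text
time_s: 1.1
tcp_pos: [0.2693, 0.6185, 0.3244]
eef_rot: [179.9, 0.0, -0.1]
contact_force: [-0.1, 0.5, -1.1]
gripper_width: 0.0132
gripper_force: 0.0
```

>>> play_rows --rows '[{"slide": [0.118,0.275,0],"delta_rot": [0,0,0],"fingers": -1},{"slide": [0.118,0.275,0],"delta_rot": [0,0,0],"fingers": -1},{"slide": [0.118,0.275,0],"delta_rot": [0,0,0],"fingers": -1},{"slide": [0.118,0.275,0],"delta_rot": [0,0,0],"fingers": -1},{"slide": [0.118,0.275,0],"delta_rot": [0,0,0],"fingers": -1},{"slide": [0.118,0.275,0],"delta_rot": [0,0,0],"fingers": -1},{"slide": [0.118,0.275,0],"delta_rot": [0,0,0],"fingers": -1},{"slide": [0.118,0.275,0],"delta_rot": [0,0,0],"fingers": -1}]'

```text
time_s: 2.1
tcp_pos: [0.4112, 0.2872, 0.3247]
eef_rot: [180.0, 0.0, -0.1]
contact_force: [1.0, -1.1, 0.8]
gripper_width: 0.0009
gripper_force: 0.0
```

>>> play_rows --rows '[{"slide": [0.118,0.275,0],"delta_rot": [0,0,0],"fingers": -1},{"slide": [0.118,0.275,0],"delta_rot": [0,0,0],"fingers": -1},{"slide": [0.118,0.275,0],"delta_rot": [0,0,0],"fingers": -1},{"slide": [0.118,0.275,0],"delta_rot": [0,0,0],"fingers": -1},{"slide": [0.118,0.275,0],"delta_rot": [0,0,0],"fingers": -1},{"slide": [0.118,0.275,0],"delta_rot": [0,0,0],"fingers": -1},{"slide": [0.118,0.275,0],"delta_rot": [0,0,0],"fingers": -1},{"slide": [0.118,0.275,0],"delta_rot": [0,0,0],"fingers": -1}]'

```text
time_s: 3.1
tcp_pos: [0.5528, -0.0426, 0.3246]
eef_rot: [180.0, 0.1, -0.1]
contact_force: [1.3, -0.3, 0.1]
gripper_width: 0.0003
gripper_force: 0.0
```

>>> play_rows --rows '[{"slide": [0,0,0],"delta_rot": [0,0,0],"fingers": -1},{"slide": [0,0,0],"delta_rot": [0,0,0],"fingers": -1},{"slide": [0,0,0],"delta_rot": [0,0,0],"fingers": -1}]'

```text
time_s: 3.48
tcp_pos: [0.5525, -0.0404, 0.3254]
eef_rot: [-180.0, 0.0, 0.0]
contact_force: [0.1, -0.5, -0.2]
gripper_width: 0.0004
gripper_force: 0.0
```

>>> play_rows --rows '[{"slide": [0,0.013,0.15],"delta_rot": [0,0,0],"fingers": -1},{"slide": [0,0,0.15],"delta_rot": [0,0,0],"fingers": -1},{"slide": [0,0,0.15],"delta_rot": [0,0,0],"fingers": -1},{"slide": [0,0,0.15],"delta_rot": [0,0,0],"fingers": -1},{"slide": [0,0,0.15],"delta_rot": [0,0,0],"fingers": -1},{"slide": [0,0,0.1],"delta_rot": [0,0,0],"fingers": -1},{"slide": [0,0,0.05],"delta_rot": [0,0,0],"fingers": -1},{"slide": [0,0,0],"delta_rot": [0,0,0],"fingers": -1}]'

```text
time_s: 4.47
tcp_pos: [0.5528, -0.0429, 0.1906]
eef_rot: [180.0, 0.0, 0.0]
contact_force: [-1.0, -0.2, 0.3]
gripper_width: 0.0005
gripper_force: 0.0
```

```bash
python3 - <<'E'
from plant import r
import cv2,numpy as np
a=r.capture("scene")["image"][130:250,190:310]
b=r.capture("top")["image"][140:220,220:320]
cv2.imwrite("pics/d.png",np.hstack([cv2.resize(a,(400,400),interpolation=2),cv2.resize(b,(400,400),interpolation=2)]))
print(r.get_state()["tcp_pos"])
E
```

```text
[ 0.55327111 -0.04298481  0.19129446]
```

View pics/d.png

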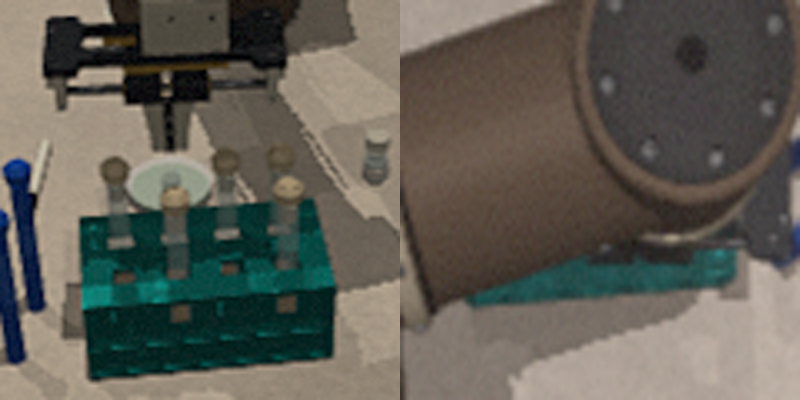

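The scene crop shows the shut fingertips at about (172,150), directly above the open rim at (172,180) and clear of every stopper. I'll hold here for just over 2 s.

>>> play_rows --rows '[{"slide": [0,0,0],"delta_rot": [0,0,0],"fingers": -1},{"slide": [0,0,0],"delta_rot": [0,0,0],"fingers": -1},{"slide": [0,0,0],"delta_rot": [0,0,0],"fingers": -1},{"slide": [0,0,0],"delta_rot": [0,0,0],"fingers": -1},{"slide": [0,0,0],"delta_rot": [0,0,0],"fingers": -1},{"slide": [0,0,0],"delta_rot": [0,0,0],"fingers": -1},{"slide": [0,0,0],"delta_rot": [0,0,0],"fingers": -1},{"slide": [0,0,0],"delta_rot": [0,0,0],"fingers": -1}]'

```text
time_s: 5.58
tcp_pos: [0.5528, -0.0431, 0.1905]
eef_rot: [180.0, 0.0, 0.0]
contact_force: [1.2, -0.0, 0.2]
gripper_width: 0.0008
gripper_force: 0.0
```

>>> play_rows --rows '[{"slide": [0,0,0],"delta_rot": [0,0,0],"fingers": -1},{"slide": [0,0,0],"delta_rot": [0,0,0],"fingers": -1},{"slide": [0,0,0],"delta_rot": [0,0,0],"fingers": -1},{"slide": [0,0,0],"delta_rot": [0,0,0],"fingers": -1},{"slide": [0,0,0],"delta_rot": [0,0,0],"fingers": -1},{"slide": [0,0,0],"delta_rot": [0,0,0],"fingers": -1},{"slide": [0,0,0],"delta_rot": [0,0,0],"fingers": -1},{"slide": [0,0,0],"delta_rot": [0,0,0],"fingers": -1}]'

```text
time_s: 6.58
tcp_pos: [0.5528, -0.0431, 0.1906]
eef_rot: [180.0, -0.0, 0.0]
contact_force: [0.3, 0.6, -0.5]
gripper_width: 0.0003
gripper_force: 0.0
```

>>> play_rows --rows '[{"slide": [0,0,0],"delta_rot": [0,0,0],"fingers": -1},{"slide": [0,0,-0.15],"delta_rot": [0,0,0],"fingers": -1},{"slide": [0,0,-0.15],"delta_rot": [0,0,0],"fingers": -1},{"slide": [0,0,-0.15],"delta_rot": [0,0,0],"fingers": -1},{"slide": [0,0,-0.15],"delta_rot": [0,0,0],"fingers": -1},{"slide": [0,0,-0.15],"delta_rot": [0,0,0],"fingers": -1},{"slide": [0,0,-0.15],"delta_rot": [0,0,0],"fingers": -1},{"slide": [0,0,0],"delta_rot": [0,0,0],"fingers": -1}]'

```text
time_s: 7.58
tcp_pos: [0.5536, -0.0431, 0.3275]
eef_rot: [-180.0, -0.2, 0.0]
contact_force: [-0.3, -0.2, -0.5]
gripper_width: 0.0007
gripper_force: 0.0
```

>>> play_rows --rows '[{"slide": [-0.07,0.26,0],"delta_rot": [0,0,0],"fingers": -1},{"slide": [-0.07,0.26,0],"delta_rot": [0,0,0],"fingers": -1},{"slide": [-0.07,0.26,0],"delta_rot": [0,0,0],"fingers": -1},{"slide": [-0.07,0.26,0],"delta_rot": [0,0,0],"fingers": -1},{"slide": [-0.07,0.26,0],"delta_rot": [0,0,0],"fingers": -1},{"slide": [-0.07,0.26,0],"delta_rot": [0,0,0],"fingers": -1},{"slide": [-0.07,0.26,0],"delta_rot": [0,0,0],"fingers": -1},{"slide": [-0.07,0.26,0],"delta_rot": [0,0,0],"fingers": -1}]'

```text
time_s: 8.57
tcp_pos: [0.4681, -0.3561, 0.3246]
eef_rot: [-180.0, 0.1, 0.0]
contact_force: [1.2, -0.1, 1.1]
gripper_width: 0.0003
gripper_force: 0.0
```

>>> play_rows --rows '[{"slide": [0,0,0],"delta_rot": [0,0,0],"fingers": -1},{"slide": [0,0,0.22],"delta_rot": [0,0,0],"fingers": -1},{"slide": [0,0,0.22],"delta_rot": [0,0,0],"fingers": -1},{"slide": [0,0,0.22],"delta_rot": [0,0,0],"fingers": -1},{"slide": [0,0,0.22],"delta_rot": [0,0,0],"fingers": -1},{"slide": [0,0,0.22],"delta_rot": [0,0,0],"fingers": -1},{"slide": [0,0,0.22],"delta_rot": [0,0,0],"fingers": -1},{"slide": [0,0,0.22],"delta_rot": [0,0,0],"fingers": -1}]'

```text
time_s: 9.57
tcp_pos: [0.4687, -0.3543, 0.0931]
eef_rot: [-180.0, 0.0, 0.0]
contact_force: [0.1, -0.2, 0.0]
gripper_width: 0.0004
gripper_force: 0.0
```

```bash
python3 - <<'E'
from plant import r
import cv2,numpy as np
a=r.capture("scene")["image"][130:250,90:210]
cv2.imwrite("pics/e.png",cv2.resize(a,(480,480),interpolation=2))
print(r.get_state()["tcp_pos"])
E
```

```text
[ 0.46621731 -0.35299608  0.08854969]
```

View pics/e.png

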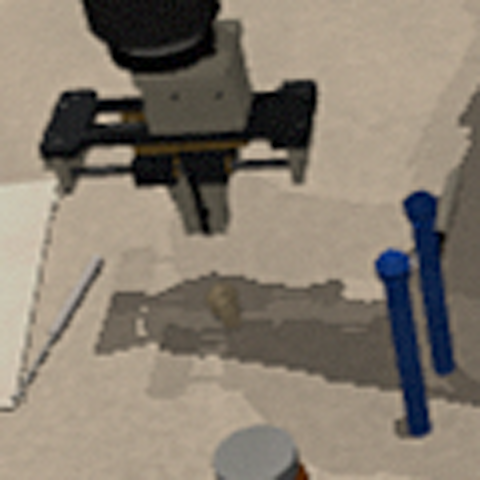

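The tips are at (205,232), over the stopper at (222,298), at most about 5 mm to the left given the lean of the verticals. I'll nudge +y by 3 mm, descend and dwell.

>>> play_rows --rows '[{"slide": [0.01,-0.02,0.1],"delta_rot": [0,0,0],"fingers": -1},{"slide": [0,0,0.1],"delta_rot": [0,0,0],"fingers": -1},{"slide": [0,0,0.04],"delta_rot": [0,0,0],"fingers": -1},{"slide": [0,0,0],"delta_rot": [0,0,0],"fingers": -1},{"slide": [0,0,0],"delta_rot": [0,0,0],"fingers": -1},{"slide": [0,0,0],"delta_rot": [0,0,0],"fingers": -1},{"slide": [0,0,0],"delta_rot": [0,0,0],"fingers": -1},{"slide": [0,0,0],"delta_rot": [0,0,0],"fingers": -1}]'

```text
time_s: 10.62
tcp_pos: [0.4704, -0.3521, 0.0587]
eef_rot: [180.0, -0.0, -0.0]
contact_force: [0.2, -0.3, 0.1]
gripper_width: 0.0003
gripper_force: 0.0
```

>>> play_rows --rows '[{"slide": [0,0,0],"delta_rot": [0,0,0],"fingers": -1},{"slide": [0,0,0],"delta_rot": [0,0,0],"fingers": -1},{"slide": [0,0,0],"delta_rot": [0,0,0],"fingers": -1},{"slide": [0,0,0],"delta_rot": [0,0,0],"fingers": -1},{"slide": [0,0,0],"delta_rot": [0,0,0],"fingers": -1},{"slide": [0,0,0],"delta_rot": [0,0,0],"fingers": -1},{"slide": [0,0,0],"delta_rot": [0,0,0],"fingers": -1},{"slide": [0,0,0],"delta_rot": [0,0,0],"fingers": -1}]'

```text
time_s: 11.62
tcp_pos: [0.4703, -0.3521, 0.0586]
eef_rot: [-180.0, 0.0, 0.0]
contact_force: [-1.0, -0.1, 0.0]
gripper_width: 0.0005
gripper_force: 0.0
```

>>> play_rows --rows '[{"slide": [0,0,0],"delta_rot": [0,0,0],"fingers": -1},{"slide": [0,0,0],"delta_rot": [0,0,0],"fingers": -1},{"slide": [0,0,0],"delta_rot": [0,0,0],"fingers": -1},{"slide": [0,0,0],"delta_rot": [0,0,0],"fingers": -1},{"slide": [0,0,0],"delta_rot": [0,0,0],"fingers": -1},{"slide": [0,0,0],"delta_rot": [0,0,0],"fingers": -1},{"slide": [0,0,0],"delta_rot": [0,0,0],"fingers": -1},{"slide": [0,0,0],"delta_rot": [0,0,0],"fingers": -1}]'

```text
time_s: 12.62
tcp_pos: [0.4703, -0.3521, 0.0585]
eef_rot: [-180.0, 0.0, 0.0]
contact_force: [-0.0, -0.5, 0.3]
gripper_width: 0.0002
gripper_force: 0.0
```

```bash
python3 - <<'E'
from plant import r
from h import *
c=r.capture("scene")
im=c["image"][165:225,120:180]
cv2.imwrite("pics/f.png",cv2.resize(im,(480,480),interpolation=2))
p=r.get_state()["tcp_pos"];print(p,proj("scene",np.array(p)),proj("scene",np.array([p[0],p[1],.012])))
E
```

```text
[ 0.47033871 -0.35211696  0.0585676 ] (np.float64(145.19978477406443), np.float64(195.62707913082104)) (np.float64(147.97429549077927), np.float64(206.62185472256155))
```

View pics/f.png

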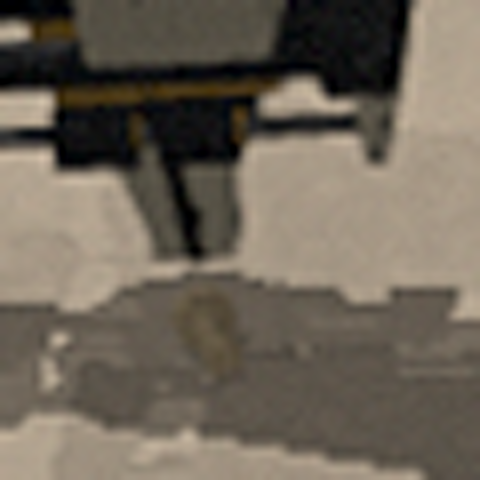

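The fingertips at (195,255) are directly above the stopper at (210,333), within about 5 mm, and the dwell lasted over 2 s. Now I rise and cross over to the call unit.

>>> play_rows --rows '[{"slide": [0,0,-0.22],"delta_rot": [0,0,0],"fingers": -1},{"slide": [0,0,-0.22],"delta_rot": [0,0,0],"fingers": -1},{"slide": [0,0,-0.22],"delta_rot": [0,0,0],"fingers": -1},{"slide": [0,0,-0.22],"delta_rot": [0,0,0],"fingers": -1},{"slide": [0,0,-0.22],"delta_rot": [0,0,0],"fingers": -1},{"slide": [0,0,-0.22],"delta_rot": [0,0,0],"fingers": -1},{"slide": [0,0,-0.22],"delta_rot": [0,0,0],"fingers": -1},{"slide": [0,0,-0.22],"delta_rot": [0,0,0],"fingers": -1}]'

```text
time_s: 13.68
tcp_pos: [0.4701, -0.352, 0.3237]
eef_rot: [-180.0, -0.0, 0.0]
contact_force: [0.8, 0.5, -1.4]
gripper_width: 0.0001
gripper_force: 0.0
```

>>> play_rows --rows '[{"slide": [-0.012,-0.269,0],"delta_rot": [0,0,0],"fingers": -1},{"slide": [-0.012,-0.269,0],"delta_rot": [0,0,0],"fingers": -1},{"slide": [-0.012,-0.269,0],"delta_rot": [0,0,0],"fingers": -1},{"slide": [-0.012,-0.269,0],"delta_rot": [0,0,0],"fingers": -1},{"slide": [-0.012,-0.269,0],"delta_rot": [0,0,0],"fingers": -1},{"slide": [-0.012,-0.269,0],"delta_rot": [0,0,0],"fingers": -1},{"slide": [-0.012,-0.269,0],"delta_rot": [0,0,0],"fingers": -1},{"slide": [-0.012,-0.269,0],"delta_rot": [0,0,0],"fingers": -1}]'

```text
time_s: 14.68
tcp_pos: [0.4556, -0.0281, 0.3227]
eef_rot: [-180.0, -0.0, 0.0]
contact_force: [1.3, -0.4, -0.3]
gripper_width: 0.0005
gripper_force: 0.0
```

>>> play_rows --rows '[{"slide": [-0.012,-0.269,0],"delta_rot": [0,0,0],"fingers": -1},{"slide": [-0.012,-0.269,0],"delta_rot": [0,0,0],"fingers": -1},{"slide": [-0.012,-0.269,0],"delta_rot": [0,0,0],"fingers": -1},{"slide": [-0.012,-0.269,0],"delta_rot": [0,0,0],"fingers": -1},{"slide": [-0.012,-0.269,0],"delta_rot": [0,0,0],"fingers": -1},{"slide": [-0.012,-0.269,0],"delta_rot": [0,0,0],"fingers": -1},{"slide": [-0.012,-0.269,0],"delta_rot": [0,0,0],"fingers": -1},{"slide": [-0.012,-0.269,0],"delta_rot": [0,0,0],"fingers": -1}]'

```text
time_s: 15.68
tcp_pos: [0.4412, 0.2947, 0.3227]
eef_rot: [-180.0, -0.0, 0.0]
contact_force: [-0.5, 0.1, 0.7]
gripper_width: 0.0004
gripper_force: 0.0
```

>>> play_rows --rows '[{"slide": [0,0,0],"delta_rot": [0,0,0],"fingers": -1},{"slide": [0,0,0.24],"delta_rot": [0,0,0],"fingers": -1},{"slide": [0,0,0.24],"delta_rot": [0,0,0],"fingers": -1},{"slide": [0,0,0.24],"delta_rot": [0,0,0],"fingers": -1},{"slide": [0,0,0.24],"delta_rot": [0,0,0],"fingers": -1},{"slide": [0,0,0.24],"delta_rot": [0,0,0],"fingers": -1},{"slide": [0,0,0.24],"delta_rot": [0,0,0],"fingers": -1},{"slide": [0,0,0],"delta_rot": [0,0,0],"fingers": -1}]'

```text
time_s: 16.68
tcp_pos: [0.4403, 0.2914, 0.1045]
eef_rot: [179.8, 0.2, -0.0]
contact_force: [-0.1, 0.6, 0.3]
gripper_width: 0.0004
gripper_force: 0.0
```

```bash
python3 - <<'E'
from plant import r
from h import *
c=r.capture("scene")
cv2.imwrite("pics/g.png",cv2.resize(c["image"][140:220,305:385],(560,560),interpolation=2))
p=r.get_state()["tcp_pos"];print(p,proj("scene",np.array(p)),proj("scene",np.array([p[0],p[1],.037])))
E
```

```text
[0.44137366 0.29262291 0.10645625] (np.float64(346.11567858611625), np.float64(169.40398291825576)) (np.float64(343.583557638867), np.float64(186.36883560306683))
```

View pics/g.png

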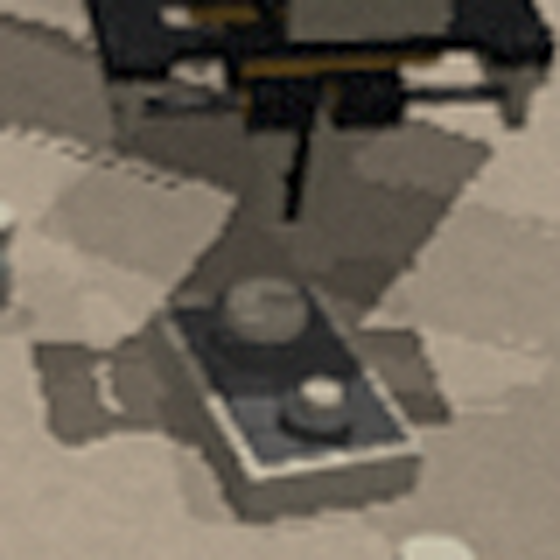

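The tips at (290,215) are right above the large button at (265,310), and the small button at (320,405) is well clear. Descending carefully.

>>> play_rows --rows '[{"slide": [0,0,0.15],"delta_rot": [0,0,0],"fingers": -1},{"slide": [0,0,0.15],"delta_rot": [0,0,0],"fingers": -1},{"slide": [0,0,0.04],"delta_rot": [0,0,0],"fingers": -1},{"slide": [0,0,0],"delta_rot": [0,0,0],"fingers": -1},{"slide": [0,0,0],"delta_rot": [0,0,0],"fingers": -1}]'

```text
time_s: 17.35
tcp_pos: [0.4421, 0.2942, 0.0569]
eef_rot: [-179.9, -0.1, 0.0]
contact_force: [0.6, 0.9, -0.0]
gripper_width: 0.0001
gripper_force: 0.0
```

>>> play_rows --rows '[{"slide": [0,0,0.02],"delta_rot": [0,0,0],"fingers": -1},{"slide": [0,0,0.02],"delta_rot": [0,0,0],"fingers": -1},{"slide": [0,0,0],"delta_rot": [0,0,0],"fingers": -1},{"slide": [0,0,0],"delta_rot": [0,0,0],"fingers": -1}]'

```text
time_s: 17.85
tcp_pos: [0.4418, 0.2939, 0.0498]
eef_rot: [-180.0, -0.0, 0.0]
contact_force: [1.2, 1.4, 2.8]
gripper_width: 0.0004
gripper_force: 1.4
```

>>> play_rows --rows '[{"slide": [0,0,0.02],"delta_rot": [0,0,0],"fingers": -1},{"slide": [0,0,0.02],"delta_rot": [0,0,0],"fingers": -1},{"slide": [0,0,0],"delta_rot": [0,0,0],"fingers": -1},{"slide": [0,0,0],"delta_rot": [0,0,0],"fingers": -1}]'

```text
time_s: 18.35
tcp_pos: [0.442, 0.294, 0.0458]
eef_rot: [-179.9, -0.1, 0.1]
contact_force: [-6.8, -2.8, 27.5]
gripper_width: 0.0007
gripper_force: 13.9
```

The button has bottomed out at 27 N, against the 5 N needed. I'll hold one more row, then withdraw.

>>> play_rows --rows '[{"slide": [0,0,0],"delta_rot": [0,0,0],"fingers": -1},{"slide": [0,0,-0.04],"delta_rot": [0,0,0],"fingers": -1},{"slide": [0,0,-0.1],"delta_rot": [0,0,0],"fingers": -1},{"slide": [0,0,-0.2],"delta_rot": [0,0,0],"fingers": -1},{"slide": [0,0,-0.2],"delta_rot": [0,0,0],"fingers": -1},{"slide": [0,0,-0.2],"delta_rot": [0,0,0],"fingers": -1},{"slide": [0,0,0],"delta_rot": [0,0,0],"fingers": -1},{"slide": [0,0,0],"delta_rot": [0,0,0],"fingers": -1}]'

```text
time_s: 19.35
tcp_pos: [0.4409, 0.2929, 0.1542]
eef_rot: [180.0, 0.1, -0.0]
contact_force: [0.0, -0.5, -0.3]
gripper_width: 0.0003
gripper_force: 0.0
```

```bash
python3 - <<'E'
from plant import r
s=r.get_state();print(s["tcp_pos"],s["contact_force"]);print(r.close_job())
E
```

```text
[0.44092964 0.29291058 0.15415703] [ 0.00959007 -0.47715213 -0.31278628]
the job is handed in; nothing more can be done
None
```

I pointed at the open tube and then the stopper for over 2 s each, pressed the large button fully down (27 N) and released it, and handed the job in at about 19 s; the hand-in returned no verdict.

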